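# Seat a collet chuck in the tool-holder fixture

### The job

Lift the collet chuck out of the tool-holder stand and nest its taper in the fixture's socket, turning it under a light load until its slots find the two drive keys and drop over them, and leave it upright and fully home in the taper. Don't bang or force the ground faces or keep twisting against the keys, and leave the other holders and everything else on the bench as they are.

Things in the scene. Friction and masses are not known exactly. Their poses are not given: they have to be found in the camera images.
- chuck_nut (a point): Collet chuck: loose steel tool holder, about 0.6 kg, hanging upright by its flange in a hole of the stand. This point: on its axis, mid-height of the clamping nut, the place to grip it: a dark round nut, 34 mm diameter, 25 mm high. The chuck's flat top, a collet with an empty 10 mm bore, is 14 mm above this point. Axes as chuck_gauge, z up along the axis.
- chuck_gauge (a point): Same chuck: point on its axis at the gauge line (large end of the taper), 54 mm below chuck_nut. Below it a steep taper, 31.8 mm diameter here, 17.6 mm at the small end 48 mm lower, then a pull stud ending 66 mm below. Above it a 46 mm diameter flange from 3 to 22 mm up, then a 29 mm neck up to the nut at 42 mm.
- chuck: The chuck as a solid (frame of chuck_gauge). Two drive slots, 16 mm wide, 7 mm deep, open to the side, run through the whole height of the flange, opposite each other on its +x and -x sides. Its taper and flange are ground, oiled steel and slide easily.
- fixture_mouth (a point): Tool-holder fixture bolted to the bench: grey round pedestal, 88 mm, on a 150 x 110 mm foot; in its top a steel taper socket inside a 77 mm drive ring. This point: on the socket's axis at the flat top face, 95 mm above the bench; z up, x along the foot's long side. With the chuck fully home, chuck_gauge lies at this point (flange 3 mm above the face).
- fixture: The fixture as a solid; origin on the bench, axes as fixture_mouth. Two drive keys on the ring's face, opposite each other: 14 mm wide, 12 mm high, 17.5 to 35.5 mm from the axis. THEIR DIRECTION IS NOT MEASURED: the ring is clamped fast at an unknown angle, the line of keys up to 35 degrees either side of the x axis seen from above. Either slot may take either key.
- socket: The fixture's taper socket: a smooth oiled steel funnel that matches the chuck's taper. Its origin and axes are those of fixture_mouth.
- fixture_rest (a point): Point on the socket's axis 9 mm above fixture_mouth: where chuck_gauge stands while the flange still rests on the key tops, with about 1.3 mm of side play in the taper. The slots pass the keys only within about 2.5 degrees; the chuck then sinks the 9 mm and the taper centres it.
- stand_top (a point): The stand: a black plate 75 x 275 mm, 8 mm thick, on two grey end cheeks, fixed. This point: middle of the plate's upper face, 85 mm above the bench; y runs along the row. Three 36 mm holes, in its middle and 95 mm to either side, hold three tool holders by their flanges in any order; their tapers hang through the plate, so they are drawn straight up.
- mill_holder_mid (a point): Another holder in the stand, with a slim 25 mm nose and a 10 mm end mill on top. This point is on its axis 40 mm above its gauge line, its tip 46 mm above this point (168 mm above the bench). To be left alone.
- drill_holder_mid (a point): Another holder in the stand, with a fat 41 mm knurled drill chuck that narrows to three jaws. This point is on its axis 45 mm above its gauge line, the tips of the jaws 43 mm above this point (170 mm above the bench). To be left alone.
- spanner: Flat dark hook spanner, 160 mm long, 5 mm thick, lying on the bench; its handle along its -x. To be left alone.
- hammer: Hammer, 280 mm, wooden handle, lying beyond the fixture, head at its +x. To be left alone.
- spray_can_mid (a point): Spray can, 65 mm in diameter, 192 mm tall, standing to the right. This point is on its axis 90 mm up. To be left alone.
- collet_a: Loose collet, 21 mm in diameter, 32 mm tall, standing near the robot. Origin at its underside. To be left alone.
- collet_b: Another such collet. To be left alone.
- grease_tin: Low round tin, 84 mm in diameter, 60 mm tall, beyond the stand. Origin at its underside. To be left alone.
Things that resemble listed ones, but are neither listed nor needed, are in the scene too. What is shaped like the chuck but blue, pink or purple is not meant.

How it is judged:
By the outcome, as a careful person would: the job done as asked, in the order asked, and still so for the second after the job is handed in, with the robot touching nothing.
It also fails if it takes over 64 s, if anything falls off the work surface, if the arm or the gripper's body presses on something with over 40 N, if the wrist force passes 120 N, or if a joint passes its speed limit or range.

### The arm

A 6-joint arm with a two-finger parallel gripper is mounted at the origin on the work surface. World frame = base frame: x ahead of the robot, y to its left, z up, the work surface at z = 0. Lengths are in m, angles in rad, forces in N, time in s.
With the tool pointing down it reaches from about 0.275 to 0.875 m from the base axis. Payload 12.5 kg.
Tool frame: the origin (TCP) lies at the centre of the arm's flange, where the gripper is bolted on; the fingertips stand 173 mm ahead of it and the grasp point (between the pads) lies 155 mm ahead of it; z points along the fingers, y is the line along which they close (so a half turn about z gives the same grasp; the last joint's range is limited). The gripper opens to 85 mm and grips with 20 to 120 N. Pads are 22 mm wide; open, the fingers measure 114 mm over their backs; the gripper's body (76 mm by 85 mm) begins 54 mm behind the grasp point. The pads swing forward as they close: fully open they stand 13 mm farther back than shut.
Start: joints at [1.165, 0.351, 1.652, -0, 1.139, -0.085], TCP at [0.173, 0.522, 0.405] pointing down, gripper open.
Joint ranges: [-2.75, 2.75], [-0.79, 2.1], [0.01, 2.65], [-1.57, 4.71], [0.07, 3.14], [-2.87, 2.87]. Speed limits (rad/s): [2.22, 2.22, 2.79, 3.14, 3.14, 3.14].

### API

Orientations are given as a unit quaternion [w, x, y, z].
In Python, from plant import env gives the robot as it stands.
- The arm moves only by the tool send_rows, never from a script. Its argument "series" is a list of rows, each a list of 3 entries, a list of its own where there are three numbers: the shift along the tool's x, y, z in cm, then the turn, a rotation vector about the tool's x, y, z in degrees, then the finger opening in cm, from 0 to 8.54. In form: [[[x, y, z], [rx, ry, rz], fingers], ...]. A call has 1 to 20 rows; each row shifts and turns the commanded pose from where the row before left it, along the tool's axes as they then stand; what a row does not reach is not made up. A row lasts 1/10 s, in which the tool goes at most 50 mm and 8.59 degrees, less where a joint would pass 70% of its speed; a pose out of reach is approached as far as the arm can. A call with a gripper value outside its range is refused whole. The fingers move at their own pace and stop on an object; "grip_force" is the grip in N (left out, the last holds). Time passes only in rows, so rows that do not move let the fingers close. It gives the time, the measured TCP pose, the force, the opening and the grip force at its end, in the units of the state.
- env.sense(): the state, without advancing time (a new reading comes with each control period).
- env.get_image(name): name is "side" or "top"; returns a dict with "pixels" (384x512x3 uint8, red, green, blue), "range_z" (384x512 float32, m along the optical axis (not along the pixel's ray), 0 where there is no reading), "K" (3x3 intrinsics, pixels), "dist" ([k1, k2, p1, p2, k3] as OpenCV has them; the pictures are not rectified), "R" (3x3) and "t" (3): a world point X has camera coordinates R X + t. Camera axes: x right, y down, z forward; pixel columns grow to the right and rows downward; lengths in m; the calibration is good to about 2 mm. A picture is of the moment at which its call begins.
- env.close_job(): hands the job in; it is judged then, once.
Trained networks look in a picture, given as the dict that the camera call returned (one of the last four; its "shot" number tells which), for a name from the list of things; names that differ only in an ending like _2 or _b are one class to them, and where a whole thing is asked for, a point or a joint stands for the part that bears it (a point fixed in the world has none). Each returns a list of dicts, best first, with "score" (0 to 1); they miss things now and then, are a little off and sometimes report something else, mostly with a low value. They report only what shows in the picture. A call takes as long as a camera call. They do not tell look-alikes from the thing itself.
- env.find_in(picture, label): "location" ([column, row] in pixels, amid what is visible of it).
The state is a dict: "time": time; "q": joint angles; "qd": joint speeds; "joint_torque": joint torques, N m; "ee_pos": TCP position; "eef_rot": TCP orientation; "force": force on the tool from outside, world axes, zero at the start; "moment": the same for the moment, N m; "width": finger opening in m; "finger_force": force on a finger pad.
Only numpy, scipy, OpenCV 4.12 (cv2) and the standard library are available. Lean on these libraries where they do the work, as an engineer would, in place of code of your own. Each camera call takes 0.05 s, during which the arm holds its last target. There are 200 camera calls.

## Working session

There is one attempt and no reset: what is moved stays moved. The work goes in short steps, Python scripts to look and compute and a tool call to move; the robot and the scene stay as the last step left them, time stands still between calls to the robot, and variables do not carry over. Pictures are saved under pics/ and viewed, at most 10 in all, crops included, and the job is handed in when it is done.

Besides the shell and the picture viewer there is one more tool, called after "Call:" as a command line: name --argument value ..., lists and objects as JSON in quotes. send_rows: Moves the arm, as the interface text tells. Its arguments: {"type":"object","properties":{"series":{"type":"array"},"grip_force":{"type":"number"}},"required":["series"]}

```bash
ls; mkdir -p pics
cat > h.py <<'E'
import numpy as np, cv2
from plant import env
def ray(im,px):
    u=cv2.undistortPoints(np.array([[px]],float),np.array(im['K']),np.array(im['dist']))[0,0]
    return np.array([u[0],u[1],1.])
def world(im,px,r=2):
    c,w=int(round(px[0])),int(round(px[1]))
    z=im['range_z'][max(0,w-r):w+r+1,max(0,c-r):c+r+1]; z=z[z>0]
    if len(z)==0: return None
    return np.array(im['R']).T@(ray(im,px)*np.median(z)-np.array(im['t']))
def cloud(im):
    z=im['range_z'];h,w=z.shape
    g=np.stack(np.meshgrid(np.arange(w),np.arange(h)),-1).reshape(-1,1,2).astype(float)
    u=cv2.undistortPoints(g,np.array(im['K']),np.array(im['dist'])).reshape(-1,2)
    p=np.c_[u,np.ones(len(u))]*z.reshape(-1,1)
    P=(p-np.array(im['t']))@np.array(im['R'])
    P[z.reshape(-1)==0]=np.nan
    return P.reshape(h,w,3)
def plane(im,px,z):
    R=np.array(im['R']);d=R.T@ray(im,px);o=-R.T@np.array(im['t'])
    return o+d*(z-o[2])/d[2]
def proj(im,X):
    R=np.array(im['R']);return cv2.projectPoints(np.array(X,float).reshape(-1,1,3),cv2.Rodrigues(R)[0],np.array(im['t'],float),np.array(im['K']),np.array(im['dist']))[0].reshape(-1,2)
def save(im,n,box=None,s=1):
    p=im['pixels'][:,:,::-1]
    if box: p=p[box[1]:box[3],box[0]:box[2]]
    cv2.imwrite('pics/'+n+'.png',cv2.resize(p,None,fx=s,fy=s,interpolation=cv2.INTER_CUBIC))
E
python3 - <<'E'
from h import *
np.set_printoptions(precision=4,suppress=True)
a=env.get_image('side');b=env.get_image('top')
p=np.hstack([a['pixels'],b['pixels']])[:,:,::-1]
cv2.imwrite('pics/a.png',a['pixels'][:,:,::-1]);cv2.imwrite('pics/b.png',b['pixels'][:,:,::-1])
for n,im in(('side',a),('top',b)):
    print(n,'cam',-np.array(im['R']).T@np.array(im['t']))
    for l in['chuck_nut','chuck_gauge','fixture_mouth','stand_top','mill_holder_mid','drill_holder_mid','spray_can_mid','hammer']:
        for d in env.find_in(im,l)[:3]: print(l,round(d['score'],2),np.round(d['location']),world(im,d['location']))
print(env.sense())
E
```

```text
pics
side cam [ 0.2922 -0.7003  0.6418]
chuck_nut 0.75 [174. 164.] [0.4584 0.1852 0.1023]
chuck_nut 0.71 [162. 150.] [0.4485 0.3107 0.0865]
chuck_nut 0.61 [187. 184.] [0.4709 0.0924 0.0879]
chuck_gauge 0.89 [176. 162.] [0.4655 0.1794 0.1114]
chuck_gauge 0.63 [162. 147.] [0.452  0.3151 0.0966]
chuck_gauge 0.61 [188. 183.] [0.4742 0.0924 0.0897]
fixture_mouth 0.88 [280. 277.] [ 0.5606 -0.2839  0.0717]
stand_top 0.63 [214. 175.] [0.5544 0.1094 0.0863]
mill_holder_mid 0.56 [198. 135.] [0.569  0.3022 0.1217]
drill_holder_mid 0.62 [215. 165.] [0.559  0.105  0.1206]
spray_can_mid 0.61 [258. 337.] [ 0.4383 -0.4302  0.1442]
hammer 0.88 [279. 212.] [ 0.6882 -0.0438  0.0239]
top cam [ 0.3874 -0.0264  1.351 ]
chuck_nut 0.71 [202. 234.] [0.4775 0.1011 0.1318]
chuck_nut 0.61 [118. 242.] [0.4514 0.3156 0.1304]
chuck_nut 0.56 [160. 198.] [0.5647 0.209  0.1472]
chuck_gauge 0.64 [118. 242.] [0.4531 0.317  0.1307]
chuck_gauge 0.62 [163. 198.] [0.5678 0.2031 0.1428]
chuck_gauge 0.53 [167. 241.] [0.4578 0.1891 0.1323]
fixture_mouth 0.6 [331. 204.] [ 0.567  -0.2342  0.0976]
stand_top 0.93 [170. 202.] [0.5647 0.195  0.0873]
stand_top 0.45 [250. 265.] [ 0.4051 -0.0217  0.0049]
mill_holder_mid 0.66 [124. 200.] [0.5643 0.3116 0.1095]
drill_holder_mid 0.62 [194. 198.] [0.5643 0.1207 0.1636]
spray_can_mid 0.59 [396. 249.] [ 0.4446 -0.3838  0.1754]
hammer 0.88 [260. 154.] [ 0.715  -0.0443  0.0224]
{'time': 0.9, 'q': array([ 1.1654,  0.3507,  1.6518,  0.    ,  1.1391, -0.0846]), 'qd': array([0.0001, 0.    , 0.0014, 0.0004, 0.0006, 0.0013]), 'joint_torque': array([  0.0012, -50.6025, -29.1639,  -0.    ,   0.0007,   0.    ]), 'ee_pos': array([0.1734, 0.522 , 0.4047]), 'eef_rot': array([-0.    ,  0.1597,  0.9872,  0.    ]), 'force': array([-0.468 , -0.754 ,  0.4102]), 'moment': array([ 0.0091, -0.0021,  0.0146]), 'finger_force': 0.0, 'width': 0.0850984925786843}
```

View pics.

View pics/a.png

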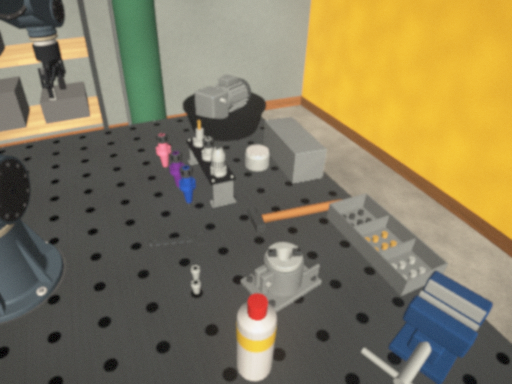

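View pics/b.png

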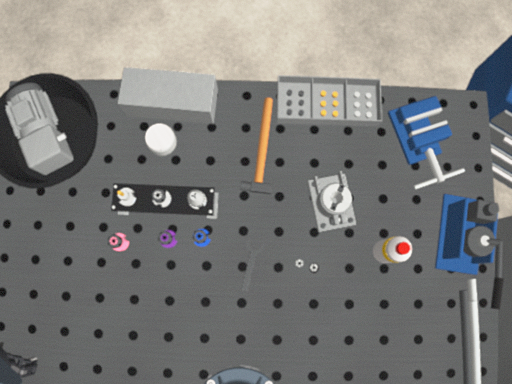

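The side view shows the stand at (210,165) and the fixture at (284,265). The pink, purple and blue decoys are at (163,150), (176,170) and (187,185). In the top view, things that could be taken for the chuck are pink (119,242), purple (168,239), blue (202,237), and the stand holders at (126,197), (162,198) and (197,200). The middle one, with the dark ring nut, fits the description, so I'll crop in close.

Run:
```python
from h import *
a=env.get_image('side');b=env.get_image('top')
f=lambda im,x,y,w,h,s:cv2.resize(im['pixels'][y:y+h,x:x+w,::-1],(int(w*s),int(h*s)),interpolation=cv2.INTER_CUBIC)
A=f(b,100,180,130,50,3);B=f(b,300,165,65,65,6);C=f(a,180,110,65,100,3.9);
def pad(x,w,h):
    o=np.zeros((h,w,3),np.uint8);o[:min(h,x.shape[0]),:min(w,x.shape[1])]=x[:h,:w];return o
D=f(a,235,225,95,90,3)
cv2.imwrite('pics/c.png',np.vstack([np.hstack([pad(A,400,200),pad(D,400,200)])*1,np.hstack([pad(B,400,390),pad(C,400,390)])]))
np.savez('im0.npz',**{'a_'+k:v for k,v in a.items()},**{'b_'+k:v for k,v in b.items()})
P=cloud(b)
np.set_printoptions(precision=4,suppress=True)
# stand plate pixels
def near(P,c,r,z0,z1):
    m=(np.hypot(P[...,0]-c[0],P[...,1]-c[1])<r)&(P[...,2]>z0)&(P[...,2]<z1);return P[m]
q=near(P,(.565,.205),.17,.078,.095);rect=cv2.minAreaRect(q[:,:2].astype(np.float32));print('stand',rect,q[:,2].mean(),len(q))
for c in((.565,.305),(.565,.205),(.565,.115)):
    for z0,z1 in((.1,.12),(.12,.135),(.135,.155),(.155,.18)):
        q=near(P,c,.04,z0,z1)
        if len(q)>3: print(c,z0,len(q),(q.min(0)+q.max(0))/2,q.max(0)-q.min(0),np.median(q,0))
for z0,z1 in((.085,.1005),(.1005,.115)):
    q=near(P,(.567,-.234),.08,z0,z1);print('fix',z0,len(q),(q.min(0)+q.max(0))/2,q.max(0)-q.min(0),np.median(q,0),cv2.minEnclosingCircle(q[:,:2].astype(np.float32)))
    if z0>.1:print(q)
q=near(P,(.567,-.234),.11,.006,.03);print('foot',cv2.minAreaRect(q[:,:2].astype(np.float32)),np.median(q[:,2]),len(q))
```

```text
stand ((0.5243504047393799, 0.21741169691085815), (0.276974081993103, 0.17551855742931366), 88.72032165527344) 0.08472550184255132 2394
(0.565, 0.305) 0.1 110 [0.5758 0.309  0.1096] [0.0438 0.0358 0.0191] [0.5681 0.3037 0.1044]
(0.565, 0.305) 0.12 21 [0.5744 0.3087 0.1276] [0.0229 0.0173 0.0146] [0.5707 0.3045 0.1282]
(0.565, 0.305) 0.135 45 [0.5755 0.3114 0.1446] [0.0217 0.0213 0.018 ] [0.573  0.3074 0.1382]
(0.565, 0.305) 0.155 17 [0.5744 0.3097 0.1634] [0.0081 0.0093 0.0163] [0.5753 0.3093 0.166 ]
(0.565, 0.205) 0.1 68 [0.5713 0.2153 0.106 ] [0.0403 0.0426 0.0116] [0.5655 0.2035 0.1035]
(0.565, 0.205) 0.12 9 [0.5689 0.2084 0.1275] [0.0229 0.0177 0.0125] [0.5679 0.2021 0.1307]
(0.565, 0.205) 0.135 145 [0.5739 0.2157 0.1453] [0.0354 0.032  0.0185] [0.5731 0.2145 0.1478]
(0.565, 0.115) 0.1 36 [0.568  0.1197 0.1097] [0.0394 0.0424 0.0189] [0.5609 0.1048 0.1055]
(0.565, 0.115) 0.12 29 [0.568  0.1193 0.1282] [0.035  0.0364 0.0135] [0.5571 0.1086 0.1311]
(0.565, 0.115) 0.135 73 [0.5708 0.1196 0.1452] [0.0394 0.0367 0.0195] [0.5636 0.1167 0.1503]
(0.565, 0.115) 0.155 118 [0.5713 0.1191 0.
[... 1988 characters left out ...]
5594 -0.2313  0.1085]
 [ 0.5596 -0.2342  0.107 ]
 [ 0.5597 -0.2368  0.1072]
 [ 0.5602 -0.2401  0.1036]
 [ 0.5597 -0.2421  0.1073]
 [ 0.5596 -0.2445  0.1085]
 [ 0.5576 -0.2323  0.102 ]
 [ 0.5568 -0.2339  0.1083]
 [ 0.5571 -0.2369  0.1064]
 [ 0.5572 -0.2397  0.1059]
 [ 0.5571 -0.2421  0.1069]
 [ 0.5546 -0.2293  0.1044]
 [ 0.5541 -0.2313  0.1083]
 [ 0.5545 -0.2343  0.1059]
 [ 0.5551 -0.2377  0.1014]
 [ 0.5549 -0.24    0.1036]
 [ 0.5546 -0.2423  0.1061]
 [ 0.552  -0.2345  0.1047]
 [ 0.5524 -0.2376  0.1022]
 [ 0.5518 -0.2394  0.1071]
 [ 0.5519 -0.2421  0.1066]]
foot ((0.5599052309989929, -0.22702696919441223), (0.19468346238136292, 0.20105864107608795), 15.77197551727295) 0.013665867312205666 952
```

View pics/c.png

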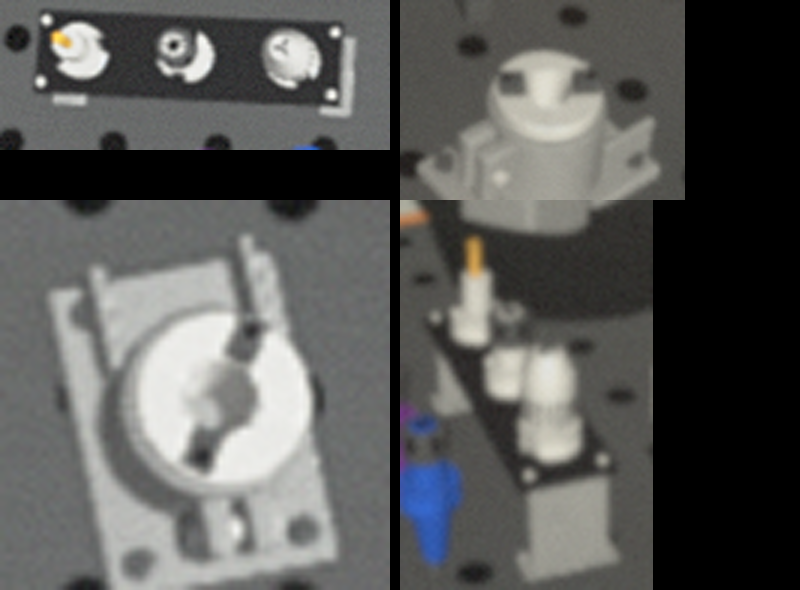

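The crop confirms it: the middle holder at (162,198) has the dark nut with an empty bore. The one at (126,197) has the orange mill tip and (197,200) has three jaws. The fixture keys show as two dark blocks, running diagonally. Next I'll rectify the flange and key planes to get the angles.

```bash
cat > r.py <<'E'
from h import *
d=np.load('im0.npz');a={k[2:]:d[k] for k in d if k[:2]=='a_'};b={k[2:]:d[k] for k in d if k[:2]=='b_'}
def warp(im,c,z,h=.045,n=380):
    g=np.linspace(-h,h,n);Y,X=np.meshgrid(c[1]-g,c[0]-g)  # image up=+x, left... col right = -y
    p=proj(im,np.stack([X,Y,0*X+z],-1)).reshape(n,n,2).astype(np.float32)
    o=cv2.remap(im['pixels'][:,:,::-1].copy(),p[...,0],p[...,1],cv2.INTER_CUBIC)
    for i in range(1,9):
        k=int(n*i/9);o[k,::6]=(0,0,255);o[::6,k]=(0,0,255)
    return o
E
python3 - <<'E'
from r import *
cc=(.572,.2145);fc=(.5835,-.246)
o=np.vstack([np.hstack([warp(b,cc,.104,n=299),warp(b,fc,.107,n=299)]),np.hstack([warp(a,cc,.104,n=299),warp(a,fc,.107,n=299)])])
cv2.imwrite('pics/d.png',o)
P=cloud(b)
np.set_printoptions(precision=4,suppress=True)
for n,c,r,z0,z1 in(('plate',(.572,.21),.16,.08,.09),('nuttop',(.573,.2145),.03,.145,.155),('ring',fc,.05,.092,.098)):
    m=(abs(P[...,0]-c[0])<(.05 if n=='plate' else r))&(abs(P[...,1]-c[1])<r)&(P[...,2]>z0)&(P[...,2]<z1);q=P[m][:,:2].astype(np.float32)
    print(n,len(q),cv2.minAreaRect(q),cv2.minEnclosingCircle(q),P[m][:,2].mean())
E
```

```text
plate 2019 ((0.5734688639640808, 0.21626627445220947), (0.2769343852996826, 0.07680181413888931), 88.84161376953125) ((0.5750499367713928, 0.21618561446666718), 0.14197352528572083) 0.08447637167043515
nuttop 117 ((0.5742974281311035, 0.21568527817726135), (0.03240305930376053, 0.031040199100971222), 38.04273986816406) ((0.5744167566299438, 0.21665380895137787), 0.017549360170960426) 0.1487322343514036
ring 349 ((0.5828525424003601, -0.2472677230834961), (0.07631589472293854, 0.07278838753700256), 66.22967529296875) ((0.5847777128219604, -0.24767079949378967), 0.03886621817946434) 0.09480961012599698
```

View pics/d.png

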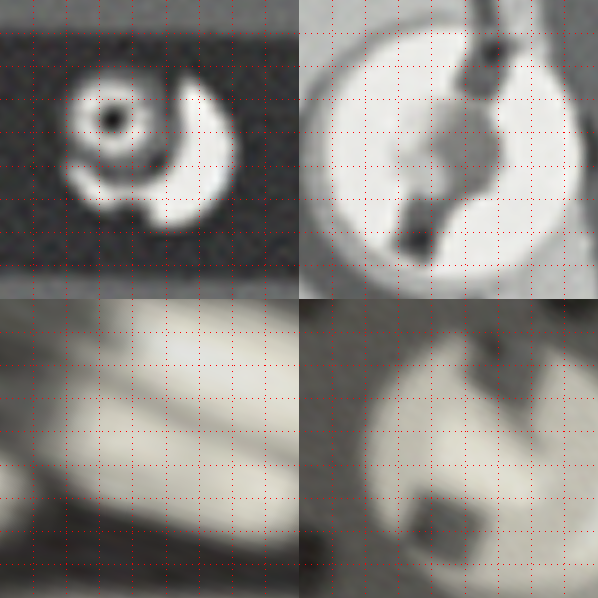

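The rectified view shows the chuck's lower slot notch near (127,210). The keys are at (485,75) and (420,232), at roughly −23°. I'll fit templates to get precise values.

```bash
cat > fit.py <<'E'
from r import *
from scipy.optimize import minimize
S=6
def poly(im,X,box):
    return ((proj(im,X)-np.array(box[:2])+.5)*S-.5)
def fill(m,pts,v,hull=True):
    p=pts.astype(np.float32)
    if hull:p=cv2.convexHull(p)
    cv2.fillPoly(m,[np.round(p*16).astype(np.int32)],v,shift=4)
def circ(c,r,z,n=60):
    t=np.linspace(0,2*np.pi,n,endpoint=False);return np.c_[c[0]+r*np.cos(t),c[1]+r*np.sin(t),0*t+z]
def rect(c,th,x0,x1,hw,z):
    u=np.array([np.cos(th),np.sin(th)]);n=np.array([-u[1],u[0]])
    return np.array([[*(np.array(c)+u*x+n*y),z] for x,y in((x0,-hw),(x1,-hw),(x1,hw),(x0,hw))])
def score(im,box,T,W):
    g=cv2.cvtColor(np.ascontiguousarray(im['pixels']),cv2.COLOR_RGB2GRAY)[box[1]:box[3],box[0]:box[2]].astype(float)
    sh=g.shape[::-1];t=cv2.resize(cv2.GaussianBlur(T,(0,0),.8*S),sh,interpolation=cv2.INTER_AREA);w=cv2.resize(W,sh,interpolation=cv2.INTER_AREA)>.99
    x,y=t[w],g[w];A=np.c_[x,np.ones_like(x)];r=y-A@np.linalg.lstsq(A,y,rcond=None)[0];return (r**2).mean()
def bx(im,c,z,m=.055):
    p=proj(im,circ(c,m,z));return [*np.floor(p.min(0)).astype(int),*np.ceil(p.max(0)).astype(int)]
def new(box):return np.zeros(((box[3]-box[1])*S,(box[2]-box[0])*S),np.float32)
def flange(im,box,c,th,nut):
    T=new(box)
    W=new(box);fill(W,poly(im,circ(c0,.030,.095),box),1)
    fill(T,poly(im,np.r_[circ(c,.023,.104),circ(c,.023,.085)],box),1)
    for s in(0,np.pi):fill(T,poly(im,rect(c,th+s,.016,.024,.008,.104),box),0)
    fill(W,poly(im,np.r_[circ(nut,.019,.151),circ(nut,.019,.121)],box),0)
    fill(W,poly(im,np.r_[circ(nut,.0155,.125),circ(nut,.0155,.104)],box),0)
    return score(im,box,T,W)
def keys(im,box,c,th):
    T=new(box);W=new(box)
    fill(W,poly(im,circ(c,.036,.095),box),1);fill(W,poly(im,circ(c,.0175,.095),box),0)
    for s in(0,np.pi):fill(T,poly(im,np.r_[rect(c,th+s,.0175,.0355,.007,.095),rect(c,th+s,.0175,.0355,.007,.107)],box),1);fill(W,poly(im,np.r_[rect(c,th+s,.0175,.0355,.007,.095),rect(c,th+s,.0175,.0355,.007,.107)],box),1)
    return score(im,box,T,W)
def ring(im,box,c):  # ring disc vs surroundings
    T=new(box);W=new(box);fill(W,poly(im,circ(f0,.046,.095),box),1);fill(T,poly(im,circ(c,.0385,.095),box),1);fill(W,poly(im,circ(f0,.034,.095),box),0)
    return score(im,box,T,W)
c0=np.array([.572,.2145]);f0=np.array([.5835,-.247])
E
python3 - <<'E'
from fit import *
np.set_printoptions(precision=4,suppress=True)
B=bx(b,c0,.095)
res=[]
for th in np.radians(range(-90,90,6)):
    r=minimize(lambda p:flange(b,B,p[:2]/1e3,p[2]/50,p[:2]/1e3),[*c0*1e3,th*50],method='Nelder-Mead',options=dict(initial_simplex=np.array([[*c0*1e3,th*50]]*4)+np.r_[np.zeros((1,3)),2*np.eye(3)],maxiter=60))
    res.append((r.fun,r.x[0]/1e3,r.x[1]/1e3,np.degrees(r.x[2]/50)))
res.sort();print(np.array(res[:8]))
for n,im in(('top',b),('side',a)):
    B=bx(im,f0,.1);out=[]
    for th in np.radians((-35,-22,-10,5)):
        x0=np.array([*f0*1e3,th*50])
        r=minimize(lambda p:keys(im,B,p[:2]/1e3,p[2]/50),x0,method='Nelder-Mead',options=dict(initial_simplex=x0+np.r_[np.zeros((1,3)),3*np.eye(3)],maxiter=90))
        out.append((r.fun,*r.x[:2]/1e3,np.degrees(r.x[2]/50)))
    out.sort();print(n,np.array(out))
E
```

```text
[[271.6652   0.5734   0.2161 -11.8048]
 [272.6068   0.5735   0.2162 -11.9506]
 [274.0017   0.5734   0.2163 -11.2598]
 [280.4478   0.5735   0.2161 -10.4857]
 [281.9044   0.5733   0.2162 -10.0123]
 [283.1069   0.5733   0.2163 -10.0027]
 [283.4544   0.5735   0.2163 -10.0366]
 [285.436    0.5734   0.2165 -10.78  ]]
top [[ 127.493     0.5845   -0.2484  -21.9785]
 [ 131.4786    0.5848   -0.2486  -21.5316]
 [ 142.9804    0.5851   -0.2482  -21.739 ]
 [1322.8505    0.573    -0.2467   15.0339]]
side [[ 63.3851   0.5863  -0.2485 -21.4285]
 [ 63.3926   0.5862  -0.2485 -21.5851]
 [ 65.5977   0.5861  -0.2488 -21.0978]
 [ 67.689    0.5861  -0.2488 -20.9066]]
```

Call:
send_rows --series '[[[-4.3,-1.5,-0.4],[0,0,0],8.0],[[-4.3,-1.5,-0.4],[0,0,0],8.0],[[-4.3,-1.5,-0.4],[0,0,0],8.0],[[-4.3,-1.5,-0.4],[0,0,0],8.0],[[-4.3,-1.5,-0.4],[0,0,0],8.0],[[-4.3,-1.5,-0.4],[0,0,0],8.0],[[-4.3,-1.5,-0.4],[0,0,0],8.0],[[-4.3,-1.5,-0.4],[0,0,0],8.0],[[-4.3,-1.5,-0.4],[0,0,0],8.0],[[-4.3,-1.5,-0.4],[0,0,0],8.0],[[-4.3,-1.5,-0.4],[0,0,0],8.0],[[0,0,0],[0,0,8],8.0],[[0,0,0],[0,0,8],8.0],[[0,0,0],[0,0,8],8.0],[[0,0,0],[0,0,8],8.0],[[0,0,0],[0,0,8],8.0],[[0,0,0],[0,0,8],8.0],[[0,0,0],[0,0,8],8.0],[[0,0,0],[0,0,8],8.0],[[0,0,0],[0,0,7.6],8.0]]'

```text
time: 3.0
ee_pos: [0.5702, 0.2162, 0.4487]
eef_rot: [-0.0, 0.709, 0.705, -0.0]
force: [-0.5, -0.5, 0.1]
width: 0.0797
finger_force: 0.0
```

```bash
cat > st.py <<'E'
from plant import env
import numpy as np,sys
from scipy.spatial.transform import Rotation as Ro
np.set_printoptions(precision=4,suppress=True)
def st(tgt=None,yaw=None):
    s=env.sense();q=s['eef_rot'];R=Ro.from_quat([q[1],q[2],q[3],q[0]]).as_matrix()
    y=np.degrees(np.arctan2(R[1,1],R[0,1]))
    print('t',s['time'],'p',s['ee_pos'],'yaw_y',round(y,2),'z',R[:,2],'F',s['force'],'M',s['moment'],'w',round(s['width'],4),'ff',s['finger_force'])
    if tgt is not None: print('tool shift cm',R.T@(np.array(tgt)-s['ee_pos'])*100)
    if yaw is not None: print('turn rz',-(yaw-y))
a=[float(v) for v in sys.argv[1:]]
st(a[:3] if len(a)>2 else None,a[3] if len(a)>3 else None)
E
python3 st.py .5734 .2161 .295 0
```

```text
t 3.0 p [0.5702 0.2162 0.4487] yaw_y -0.31 z [-0.0001 -0.     -1.    ] F [-0.4767 -0.4859  0.0984] M [0.0527 0.0633 0.0224] w 0.0797 ff 0.0
tool shift cm [-0.0109  0.3188 15.366 ]
turn rz -0.30629848575721025
```

Call:
send_rows --series '[[[0,0.32,4],[0,0,-0.3],8.0],[[0,0,4],[0,0,0],7.0],[[0,0,3],[0,0,0],7.0],[[0,0,2],[0,0,0],7.0],[[0,0,1.5],[0,0,0],7.0],[[0,0,1],[0,0,0],7.0],[[0,0,0.35],[0,0,0],7.0],[[0,0,0],[0,0,0],7.0],[[0,0,0],[0,0,0],7.0]]'

```text
time: 3.9
ee_pos: [0.5737, 0.2163, 0.2911]
eef_rot: [0.0, 0.705, 0.709, 0.001]
force: [0.4, 0.1, -0.2]
width: 0.0699
finger_force: 0.0
```

```bash
python3 - <<'E'
from h import *
im=env.get_image('side');save(im,'e',(150,90,290,230),4)
E
python3 st.py
```

```text
t 3.95 p [0.5737 0.2163 0.2912] yaw_y 0.32 z [ 0.0015  0.0004 -1.    ] F [ 0.1215  0.2003 -0.9705] M [-0.0332  0.0035  0.0412] w 0.0701 ff 0.0
```

View pics/e.png

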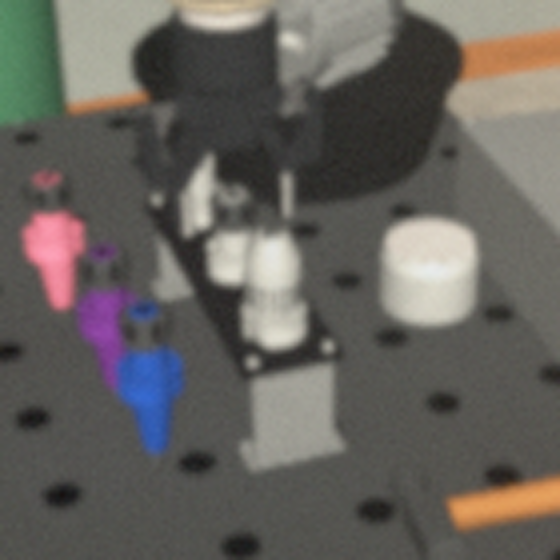

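The fingers are at crop (195,190) and (287,190), straddling the nut at (233,205). I'll close gently.

Call:
send_rows --series '[[[0,0,0],[0,0,0],5.0],[[0,0,0],[0,0,0],4.0],[[0,0,0],[0,0,0],3.6],[[0,0,0],[0,0,0],3.0],[[0,0,0],[0,0,0],3.0],[[0,0,0],[0,0,0],3.0],[[0,0,0],[0,0,0],3.0],[[0,0,0],[0,0,0],3.0]]' --grip_force 30

```text
time: 4.75
ee_pos: [0.5735, 0.2162, 0.2905]
eef_rot: [0.0, 0.705, 0.709, 0.0]
force: [-0.0, -0.3, 6.1]
width: 0.0328
finger_force: 29.7
```

```bash
python3 st.py
```

```text
t 4.75 p [0.5735 0.2162 0.2905] yaw_y 0.32 z [ 0.0005  0.0001 -1.    ] F [-0.0053 -0.2878  6.0738] M [-0.065   0.191  -0.0288] w 0.0328 ff 29.749411046504974
```

Call:
send_rows --series '[[[0,0,0],[0,0,0],2.5],[[0,0,0],[0,0,0],2.5],[[0,0,-0.3],[0,0,0],2.5],[[0,0,-0.7],[0,0,0],2.5],[[0,0,-1.5],[0,0,0],2.5],[[0,0,-2.5],[0,0,0],2.5],[[0,0,-3],[0,0,0],2.5],[[0,0,-3],[0,0,0],2.5],[[0,0,-3],[0,0,0],2.5],[[0,0,-3],[0,0,0],2.5],[[0,0,-2],[0,0,0],2.5],[[0,0,-1],[0,0,0],2.5],[[0,0,0],[0,0,0],2.5],[[0,0,0],[0,0,0],2.5]]' --grip_force 60

```text
time: 6.15
ee_pos: [0.5733, 0.2161, 0.4892]
eef_rot: [-0.0, 0.705, 0.709, -0.001]
force: [-0.5, -0.1, -4.9]
width: 0.0324
finger_force: 60.4
```

```bash
python3 st.py .585 -.2485 .49 -10
```

```text
t 6.15 p [0.5733 0.2161 0.4892] yaw_y 0.32 z [-0.0015 -0.0005 -1.    ] F [-0.5428 -0.1399 -4.8999] M [ 0.0331 -0.011   0.0058] w 0.0324 ff 60.37794828414917
tool shift cm [-46.4706   0.9131  -0.0607]
turn rz 10.31923574966999
```

Call:
send_rows --series '[[[-1.5,0,0],[0,0,1],2.5],[[-3,0.1,0],[0,0,1],2.5],[[-4,0.1,0],[0,0,1],2.5],[[-4,0.1,0],[0,0,1],2.5],[[-4,0.1,0],[0,0,1],2.5],[[-4,0.1,0],[0,0,1],2.5],[[-4,0.2,0],[0,0,1],2.5],[[-4,0.3,0],[0,0,1],2.5],[[-4,0.3,0],[0,0,1],2.5],[[-4,0.4,0],[0,0,1],2.5],[[-4,0.4,0],[0,0,0.3],2.5],[[-3,0.4,0],[0,0,0],2.5],[[-2,0.4,0],[0,0,0],2.5],[[-0.5,0,0],[0,0,0],2.5],[[0,0,0],[0,0,0],2.5]]'

```text
time: 7.65
ee_pos: [0.5566, -0.245, 0.4895]
eef_rot: [-0.001, 0.766, 0.643, -0.0]
force: [-0.7, -0.5, -5.3]
width: 0.0323
finger_force: 60.4
```

```bash
python3 st.py .585 -.2485 .405 -10
```

```text
t 7.65 p [ 0.5566 -0.245   0.4895] yaw_y -10.03 z [-0.0011  0.0008 -1.    ] F [-0.7249 -0.4769 -5.2581] M [ 0.0578  0.0354 -0.0329] w 0.0323 ff 60.392550230026245
tool shift cm [0.141  2.8648 8.4463]
turn rz -0.03182405556123413
```

Call:
send_rows --series '[[[0,1.4,0],[0,0,0],2.5],[[0.1,1.4,1],[0,0,0],2.5],[[0,0,2.5],[0,0,0],2.5],[[0,0,2.5],[0,0,0],2.5],[[0,0,1.5],[0,0,0],2.5],[[0,0,0.6],[0,0,0],2.5],[[0,0,0],[0,0,0],2.5],[[0,0,0],[0,0,0],2.5]]'

```text
time: 8.45
ee_pos: [0.5848, -0.2481, 0.4102]
eef_rot: [0.001, 0.766, 0.643, 0.0]
force: [0.4, -0.6, -5.4]
width: 0.0325
finger_force: 60.9
```

```bash
python3 st.py .585 -.2485 .405 -10
python3 - <<'E'
from h import *
import pickle
a=env.get_image('side');b=env.get_image('top');pickle.dump((a,b),open('im1.pkl','wb'))
save(a,'f',(225,145,345,295),4);
c=[.585,-.2485]
for z in(.2506,.1965,.1305,.095):print(z,proj(a,[*c,z]))
E
```

```text
t 8.45 p [ 0.5848 -0.2481  0.4102] yaw_y -9.95 z [ 0.0012 -0.0005 -1.    ] F [ 0.4472 -0.5841 -5.3732] M [ 0.0123 -0.005   0.0052] w 0.0325 ff 60.87639570236206
tool shift cm [-0.035   0.0303  0.5221]
turn rz 0.049897928091885646
0.2506 [[289.64357268 195.30732892]]
0.1965 [[287.2426894  217.52295909]]
0.1305 [[284.56460665 241.98626533]]
0.095 [[283.22789095 254.07408932]]
```

View pics/f.png

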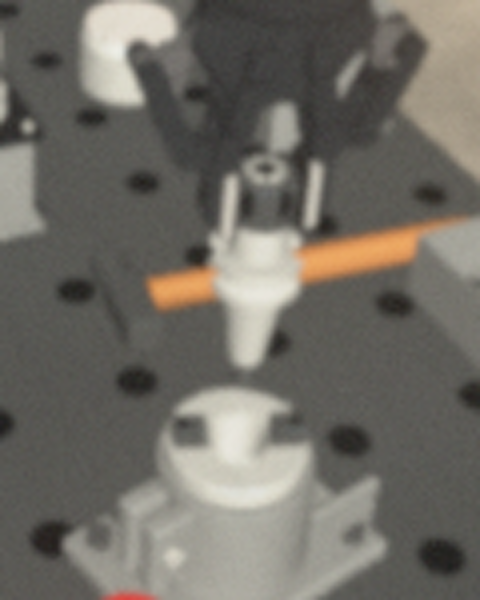

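The chuck hangs between the fingers at crop (262,200), above the socket at (235,430), roughly on axis. I'll check its offset and slot angle against this image numerically.

Run:
```python
from h import *
import pickle
from scipy.optimize import least_squares
np.set_printoptions(precision=4,suppress=True)
a,b=pickle.load(open('im1.pkl','rb'))
P=cloud(a);g=a['pixels'].astype(int).min(2)
tz=.4102-.2085
m=(np.hypot(P[...,0]-.585,P[...,1]+.2485)<.035)&(P[...,2]>tz-.05)&(P[...,2]<tz+.02)
q=P[m];print(len(q))
def rad(z): return np.where(z>tz+.003,.023,np.where(z>tz,.016,.0159-(tz-z)*.0071/.048))
for sel in(q[:,2]<tz-.004,(q[:,2]>tz+.004)):
    k=q[sel];f=lambda p:(np.hypot(k[:,0]-p[0],k[:,1]-p[1])-rad(k[:,2]))
    r=least_squares(f,[.585,-.2485],loss='soft_l1',f_scale=.002);print(len(k),r.x,np.std(f(r.x)))
# silhouette centre columns for rows of the taper
for row in range(208,240,2):
    c=np.where(g[row,270:305]>130)[0]
    if len(c):
        z=np.linspace(.26,.12,300);pr=proj(a,np.c_[np.full(300,.585),np.full(300,-.2485),z]);i=np.argmin(abs(pr[:,1]-row))
        print(row,c.min()+270,c.max()+270,(c.min()+c.max())/2+270,'axis',round(pr[i,0],1))
print(proj(a,[[.585,-.2485,.15],[.595,-.2485,.15],[.585,-.2385,.15]]))
```

```text
325
147 [ 0.5864 -0.248 ] 0.0009046663800636728
162 [ 0.5868 -0.2483] 0.0016537580365884872
208 278 298 288.0 axis 288.3
210 278 300 289.0 axis 288.1
212 279 300 289.5 axis 287.8
214 278 299 288.5 axis 287.6
216 278 299 288.5 axis 287.4
218 279 299 289.0 axis 287.2
220 281 297 289.0 axis 287.0
222 282 294 288.0 axis 286.8
224 282 293 287.5 axis 286.5
226 282 292 287.0 axis 286.3
228 282 292 287.0 axis 286.1
230 282 291 286.5 axis 285.9
232 283 290 286.5 axis 285.7
234 283 290 286.5 axis 285.4
236 285 288 286.5 axis 285.2
[[285.3289 235.0387]
 [289.6175 233.7374]
 [282.9914 231.9749]]
```

Chuck and socket agree within about 0.5 mm in the same camera's frame. I'm descending.

Call:
send_rows --series '[[[0,0,1],[0,0,0],2.5],[[0,0,2],[0,0,0],2.5],[[0,0,2],[0,0,0],2.5],[[0,0,1.5],[0,0,0],2.5],[[0,0,1],[0,0,0],2.5],[[0,0,0.5],[0,0,0],2.5],[[0,0,0.3],[0,0,0],2.5],[[0,0,0.2],[0,0,0],2.5],[[0,0,0.2],[0,0,0],2.5],[[0,0,0],[0,0,0],2.5],[[0,0,0],[0,0,0],2.5]]'

```text
time: 9.65
ee_pos: [0.5845, -0.2486, 0.3225]
eef_rot: [0.0, 0.766, 0.643, 0.0]
force: [-0.2, 0.7, -5.7]
width: 0.0327
finger_force: 61.1
```

```bash
python3 st.py .585 -.2485 .3125 -10
```

```text
t 9.65 p [ 0.5845 -0.2486  0.3225] yaw_y -9.98 z [ 0.0004 -0.0002 -1.    ] F [-0.2419  0.6927 -5.7209] M [0.0308 0.002  0.0266] w 0.0327 ff 61.0743248462677
tool shift cm [0.0143 0.0437 0.9989]
turn rz 0.019548812580783448
```

Call:
send_rows --series '[[[0,0,0.15],[0,0,0],2.5],[[0,0,0.15],[0,0,0],2.5],[[0,0,0.15],[0,0,0],2.5],[[0,0,0.15],[0,0,0],2.5],[[0,0,0.1],[0,0,0],2.5],[[0,0,0.1],[0,0,0],2.5],[[0,0,0.1],[0,0,0],2.5],[[0,0,0],[0,0,0],2.5]]' --grip_force 40

```text
time: 10.45
ee_pos: [0.5845, -0.2485, 0.313]
eef_rot: [-0.0, 0.766, 0.643, -0.0]
force: [-0.4, 0.2, -5.2]
width: 0.0328
finger_force: 61.1
```

```bash
python3 st.py .585 -.2485 .3125 -10
```

```text
t 10.45 p [ 0.5845 -0.2485  0.313 ] yaw_y -9.98 z [-0.0002  0.0001 -1.    ] F [-0.3967  0.2415 -5.2414] M [ 0.009   0.0122 -0.0457] w 0.0328 ff 61.07398509979248
tool shift cm [0.0108 0.0504 0.0534]
turn rz 0.019447697264526553
```

Call:
send_rows --series '[[[0,0,0.05],[0,0,0],2.5],[[0,0,0.05],[0,0,0],2.5],[[0,0,0.05],[0,0,0],2.5],[[0,0,0],[0,0,0],2.5]]'

```text
time: 10.85
ee_pos: [0.5845, -0.2486, 0.3117]
eef_rot: [0.0, 0.766, 0.643, -0.0]
force: [0.1, 0.1, -4.6]
width: 0.0326
finger_force: 61.1
```

```bash
python3 st.py
```

```text
t 10.85 p [ 0.5845 -0.2486  0.3117] yaw_y -9.97 z [ 0.0001 -0.0003 -1.    ] F [ 0.0871  0.1127 -4.6371] M [-0.1926  0.029   0.1267] w 0.0326 ff 61.1226224899292
```

Call:
send_rows --series '[[[0,0,0.05],[0,0,0],2.5],[[0,0,0.05],[0,0,0],2.5],[[0,0,0],[0,0,0],2.5]]'

```text
time: 11.15
ee_pos: [0.5845, -0.2486, 0.3106]
eef_rot: [0.0, 0.766, 0.643, -0.0]
force: [-0.0, -0.6, -5.6]
width: 0.0327
finger_force: 61.1
```

```bash
python3 st.py
```

```text
t 11.15 p [ 0.5845 -0.2486  0.3106] yaw_y -9.97 z [-0.0001 -0.0001 -1.    ] F [-0.0401 -0.5952 -5.6365] M [-0.1638 -0.014   0.155 ] w 0.0327 ff 61.060545444488525
```

Call:
send_rows --series '[[[0,0,0.05],[0,0,0],2.5],[[0,0,0.05],[0,0,0],2.5],[[0,0,0.05],[0,0,0],2.5],[[0,0,0],[0,0,0],2.5]]'

```text
time: 11.55
ee_pos: [0.5845, -0.2485, 0.3091]
eef_rot: [0.0, 0.766, 0.643, -0.0]
force: [-0.2, -0.6, -5.1]
width: 0.0325
finger_force: 61.1
```

```bash
python3 st.py
```

```text
t 11.55 p [ 0.5845 -0.2485  0.3091] yaw_y -9.97 z [ 0.     -0.0001 -1.    ] F [-0.1773 -0.5866 -5.074 ] M [-0.2276  0.0152  0.2253] w 0.0325 ff 61.10987305641174
```

Call:
send_rows --series '[[[0,0,0],[0,0,-0.5],2.5],[[0,0,0],[0,0,0],2.5]]'

```text
time: 11.75
ee_pos: [0.5845, -0.2486, 0.3091]
eef_rot: [-0.0, 0.763, 0.646, 0.0]
force: [-0.6, -0.5, -5.7]
width: 0.0325
finger_force: 61.0
```

```bash
python3 st.py
```

```text
t 11.75 p [ 0.5845 -0.2486  0.3091] yaw_y -9.46 z [ 0.  0. -1.] F [-0.6389 -0.5127 -5.7114] M [-0.2491  0.0269  0.1081] w 0.0325 ff 61.03868365287781
```

Call:
send_rows --series '[[[0,0,0],[0,0,-0.5],2.5],[[0,0,0.05],[0,0,0],2.5],[[0,0,0.05],[0,0,0],2.5],[[0,0,0.05],[0,0,0],2.5],[[0,0,0.05],[0,0,0],2.5],[[0,0,0],[0,0,0],2.5]]'

```text
time: 12.35
ee_pos: [0.5845, -0.2485, 0.3071]
eef_rot: [-0.0, 0.76, 0.65, 0.0]
force: [0.3, -0.9, -6.7]
width: 0.0324
finger_force: 61.0
```

```bash
python3 st.py
```

```text
t 12.35 p [ 0.5845 -0.2485  0.3071] yaw_y -8.98 z [-0.  0. -1.] F [ 0.267  -0.9139 -6.7125] M [-0.2265  0.034  -0.0149] w 0.0324 ff 61.00274920463562
```

Call:
send_rows --series '[[[-0.03,0,0.05],[0,0,0],2.5],[[0,0,0.05],[0,0,0],2.5],[[0,0,0.05],[0,0,0],2.5],[[0,0,0.05],[0,0,0],2.5],[[0,0,0],[0,0,0],2.5]]'

```text
time: 12.85
ee_pos: [0.5845, -0.2488, 0.3052]
eef_rot: [0.0, 0.76, 0.65, 0.0]
force: [0.6, 0.1, -4.7]
width: 0.0325
finger_force: 61.0
```

```bash
python3 st.py
```

```text
t 12.85 p [ 0.5845 -0.2488  0.3052] yaw_y -8.98 z [ 0.0003 -0.     -1.    ] F [ 0.6442  0.0545 -4.6716] M [-0.0921 -0.3347  0.0606] w 0.0325 ff 60.97229361534119
```

Call:
send_rows --series '[[[0,0.04,0.04],[0,0,0],2.5],[[0,0,0.04],[0,0,0],2.5],[[0,0,0.04],[0,0,0],2.5],[[0,0,0],[0,0,0],2.5]]'

```text
time: 13.25
ee_pos: [0.5848, -0.2489, 0.3039]
eef_rot: [-0.0, 0.76, 0.65, 0.0]
force: [1.6, -0.4, -5.0]
width: 0.0326
finger_force: 61.0
```

```bash
python3 st.py
```

```text
t 13.25 p [ 0.5848 -0.2489  0.3039] yaw_y -8.98 z [-0.  0. -1.] F [ 1.554  -0.3593 -4.9534] M [-0.0086 -0.1908  0.0047] w 0.0326 ff 60.97418189048767
```

Call:
send_rows --series '[[[0,0.04,0.03],[0,0,0],2.5],[[0,0,0.03],[0,0,0],2.5],[[0,0,0.03],[0,0,0],2.5],[[0,0,0],[0,0,0],2.5]]'

```text
time: 13.65
ee_pos: [0.5851, -0.249, 0.3031]
eef_rot: [-0.0, 0.76, 0.65, -0.0]
force: [-1.9, 0.3, -3.7]
width: 0.032
finger_force: 61.2
```

```bash
python3 st.py
```

```text
t 13.65 p [ 0.5851 -0.249   0.3031] yaw_y -8.98 z [-0.0005  0.0001 -1.    ] F [-1.9116  0.2968 -3.6857] M [-0.0395  0.4892  0.0134] w 0.032 ff 61.19284987449646
```

Call:
send_rows --series '[[[0,-0.03,0],[0,0,0],2.5],[[0,0,0.03],[0,0,0],2.5],[[0,0,0.03],[0,0,0],2.5],[[0,0,0],[0,0,0],2.5]]'

```text
time: 14.05
ee_pos: [0.585, -0.2489, 0.3029]
eef_rot: [0.0, 0.76, 0.65, 0.0]
force: [-3.0, 0.5, 1.7]
width: 0.0327
finger_force: 61.6
```

```bash
python3 st.py
```

```text
t 14.05 p [ 0.585  -0.2489  0.3029] yaw_y -8.98 z [ 0.0003 -0.0002 -1.    ] F [-3.0103  0.5138  1.6657] M [0.1228 0.5596 0.0371] w 0.0327 ff 61.62522554397583
```

Call:
send_rows --series '[[[0,-0.02,0.03],[0,0,0],2.5],[[0,0,0.03],[0,0,0],2.5],[[0,0,0],[0,0,0],2.5]]'

```text
time: 14.35
ee_pos: [0.5849, -0.2489, 0.3026]
eef_rot: [0.0, 0.76, 0.65, 0.0]
force: [-3.6, 1.1, 5.1]
width: 0.0325
finger_force: 62.2
```

```bash
python3 st.py
```

```text
t 14.35 p [ 0.5849 -0.2489  0.3026] yaw_y -8.98 z [ 0.0008 -0.0005 -1.    ] F [-3.6245  1.0821  5.0762] M [0.2037 0.7137 0.0569] w 0.0325 ff 62.15148568153381
```

Firm seat contact at the expected depth, with about 10 N net down. I'm releasing and backing off to look.

Call:
send_rows --series '[[[0,0,0],[0,0,0],3.4],[[0,0,0],[0,0,0],3.7],[[0,0,0],[0,0,0],4.5],[[0,0,0],[0,0,0],6.0],[[0,0,0],[0,0,0],7.0],[[0,0,0],[0,0,0],7.0],[[0,0,-1],[0,0,0],7.0],[[0,0,-2],[0,0,0],7.0],[[0,0,-4],[0,0,0],7.0],[[0,0,-4],[0,0,0],7.0],[[0,0,-4],[0,0,0],7.0],[[2,0,-3],[0,0,0],7.0],[[4,0,0],[0,0,0],7.0],[[4,0,0],[0,0,0],7.0],[[4,0,0],[0,0,0],7.0],[[4,0,0],[0,0,0],7.0],[[4,0,0],[0,0,0],7.0],[[3,0,0],[0,0,0],7.0],[[0,0,0],[0,0,0],7.0]]'

```text
time: 16.25
ee_pos: [0.6238, 0.0013, 0.4827]
eef_rot: [0.0, 0.759, 0.651, 0.0]
force: [-0.3, -0.4, 0.6]
width: 0.0698
finger_force: 0.0
```

```bash
python3 st.py
python3 - <<'E'
from h import *
np.set_printoptions(precision=4,suppress=True)
a=env.get_image('side');b=env.get_image('top')
f=lambda im,x,y,w,h,s:cv2.resize(im['pixels'][y:y+h,x:x+w,::-1],(int(w*s),int(h*s)),interpolation=cv2.INTER_CUBIC)
cv2.imwrite('pics/g.png',np.hstack([f(a,235,205,100,110,4),f(b,295,165,85,110,4)]))
P=cloud(b);d=np.hypot(P[...,0]-.5848,P[...,1]+.2487)
m=(P[...,2]>.14)&(d<.03)&(P[...,2]<.2);q=P[m]
print('nut top',len(q),np.median(q,0),cv2.minEnclosingCircle(q[q[:,2]>.155][:,:2].astype(np.float32)),np.percentile(q[:,2],[10,50,75,90]))
m=(P[...,2]>.104)&(d<.026)&(P[...,2]<.13);print('flange top',m.sum(),np.percentile(P[m][:,2],[25,50,75]),'expect .117 home / .126 on keys; nut top .163/.172')
E
```

```text
t 16.25 p [0.6238 0.0013 0.4827] yaw_y -8.77 z [ 0.0008  0.0006 -1.    ] F [-0.2936 -0.4453  0.6392] M [-0.0069 -0.0187 -0.0346] w 0.0698 ff 0.0
nut top 162 [ 0.5829 -0.2458  0.1604] ((0.5838251709938049, -0.24780094623565674), 0.018232736736536026) [0.1546 0.1604 0.162  0.1637]
flange top 107 [0.1112 0.1145 0.1166] expect .117 home / .126 on keys; nut top .163/.172
```

View pics/g.png

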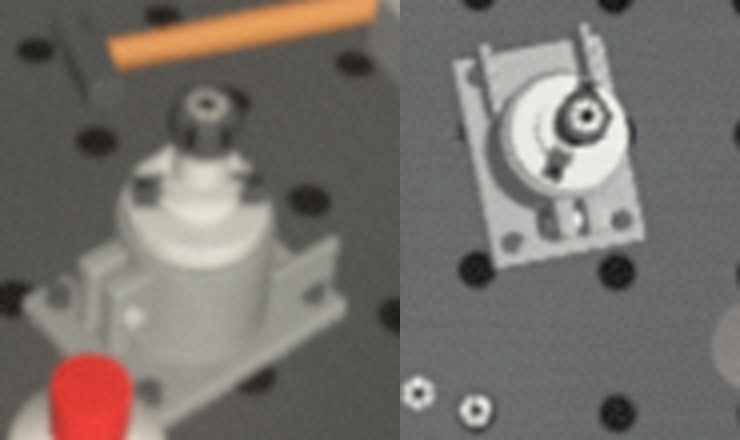

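The chuck sits upright in the socket, with the nut at crop (205,115) in the side view. Its flange is down around the dark keys at (147,190) and (253,190), and the measured heights match home, not resting on the keys.

```bash
python3 -c "
from plant import env
print(env.close_job())"
```

```text
the job is handed in; nothing more can be done
None
```

The chuck is upright in the fixture socket with its slots over both keys. By the depth readings it is home to about 1 mm, and the job is handed in at about 16 s. The slots were lined up from the camera images before lowering, so it went over the keys with only a 1° correction and no turning search. I saw nothing else on the bench move.

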